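Hook the brushed clog on the sloping shoe rack

ROBOT

A 6-joint arm with a two-finger parallel gripper is mounted at the origin on the work surface. World frame = base frame: x ahead of the robot, y to its left, z up, the work surface at z = 0. Lengths are in m, angles in degrees, forces in N, time in s.
With the tool pointing down it reaches from about 0.4 to 0.825 m from the base axis. Payload 7 kg.
Tool frame: the origin (TCP) lies midway between the tips of the shut fingers; the grasp point (between the pads) lies r.grasp_offset behind it (r.grasp_offset is the distance from the TCP to the grasp point, in m); z points along the fingers, y is the direction in which the jaws open and shut (so a half turn about z gives the same grasp; the last joint's range is limited). The gripper opens to 88 mm and grips with 3 to 60 N. Pads are 19 mm wide; open, the fingers measure 130 mm over their backs; the gripper's body (78 mm by 193 mm) begins 47 mm behind the grasp point.
Start: joints at [91.851, 20.546, 0.682, 0, -70.136, -16.507], TCP at [0.171, 0.653, 0.227] pointing down, gripper open.
Joint ranges: [-176.03, 176.03], [-82.01, 121.73], [-58.28, 71.71], [-173.87, 95.51], [-174.79, -0.11], [-173.66, 173.66]. Speed limits (degrees/s): [136.94, 136.94, 172.46, 180, 180, 180].

INTERFACE

Orientations are given as [roll, pitch, yaw] about the fixed x, y, z axes, in that order (R = Rz(yaw) Ry(pitch) Rx(roll)).
In Python, from plant import status, imaging, r gives the robot as it stands.
- The arm moves only by the tool apply_moves, never from a script. Its argument "moves" is a list of rows, each a list of 6 numbers: the shift along the tool's x, y, z in units of 200 mm (1.0 is 200 mm), then the turn, a rotation vector about the tool's x, y, z in units of 90 degrees (1.0 is 90 degrees). In form: [[tx, ty, tz, rx, ry, rz], ...]. A call has 1 to 12 rows; each row is the pose to reach, as a shift and turn from the pose measured when the call began, along the tool's axes at that moment; what a row does not reach only later rows make up. A row lasts 1/8 s, in which the tool goes at most 62.5 mm and 10.7 degrees, less where a joint would pass 70% of its speed; a pose out of reach is approached as far as the arm can. A call with a number of a shift or a turn outside -1 to 1 is refused whole. A call with a gripper value outside its range is refused whole. "hand" is the closure, from -1 (fully open) to 1 (shut), set as the call begins (left out, the last holds). The fingers move at their own pace and stop on an object; "grip_force" is the grip in N (left out, the last holds). Time passes only in rows, so rows that repeat a pose let the fingers close. It gives the time, the measured TCP pose, the force and the opening at its end, in the units of the state.
- status.get_state(): the state, without advancing time (a new reading comes with each control period).
- imaging.capture(name): name is "scene" or "top" or "wrist"; returns (picture, depth): 420x560x3 uint8, blue, green, red; 420x560 float32, m along the optical axis (not along the pixel's ray), 0 where there is no reading.
- imaging.camera_info(name): a dict with "fx", "fy", "cx", "cy" (pixels), "k1" (the pictures are not rectified: a ray, as slopes to the right and down, at radius r is drawn at 1 + k1 r^2 times it, then the intrinsics apply), "T" (4x4, takes a point from camera to world coordinates). Camera axes: x right, y up, looking along -z (the intrinsics and any distortion apply to the point x, -y, -z); pixel columns grow to the right and rows downward; lengths in m; the calibration is good to about 2 mm. A picture is of the moment at which its call begins: read the wrist's pose just before it. camera_info takes no time and is no camera call; for the wrist camera it gives the pose at the moment of the call.
- r.close_job(): hands the job in, once; it reports no verdict.
The state is a dict: "time_s": time; "joints": joint angles; "qd": joint speeds; "joint_torque": joint torques, N m; "tcp_pos": TCP position; "eef_rot": TCP orientation; "contact_force": force on the tool from outside, world axes, zero at the start; "moment": the same for the moment, N m; "gripper_width": finger opening in m.
Only numpy, scipy, OpenCV 4.12 (cv2) and the standard library are available. Lean on these libraries where they do the work, as an engineer would, in place of code of your own. Each camera call takes 0.05 s, during which the arm holds its last target.

TASK

Put the brushed yellow clog from the black storage box on the shoe rack, beside the blue sandals on their side nearer the box, parallel to them and close but not touching (a gap of one or two fingers), toe down towards the robot, sole on both bars and heel hooked behind the rear bar. The rear bar may be clamped anywhere in its slots: set the clog down gently with its heel well behind the bar and, still holding it, draw it down the slope until you feel the heel catch, then let go. The rack is light and stands loose: do not shove it, and leave everything else where it is.

Things in the scene. Friction and masses are not known exactly. Their poses are not given: they have to be found in the camera images.
- clog_centre (a point): The clog to move: a left child's clog, rigid moulded plastic, yellow with black sole, 190 long, 78 wide at the ball, 58 wide between upright walls at the waist (grasp there), about 0.2 kg. Point: middle of the waist, 40 above the flat underside; toe end 112 ahead, heel end 78 behind. x toe to heel, z up, y to the wearer's right. Waist walls: top 55 above the underside, from 13 ahead to 30 behind this point.
- clog_heel (a point): Under the same clog, the corner where the front face of the heel block meets the arch of the sole: 28 towards the heel and 26 below clog_centre. Same axes. The heel block (clog_c1) is 14 deep and stands behind it (+x); ahead of it the arch, 14 above the flat underside, runs 49 towards the toe up to the flat forefoot. The toe cap rises to about 70.
- clog: The same clog, its origin on the flat underside midway along its length: 17 towards the toe and 40 below clog_centre. Same axes.
- rack: Light shoe rack, loose on the deck, about 0.8 kg (slides if pushed level with 7 N or so): two level chrome bars, 12 in diameter and 470 long, between black end frames whose top rails slope 25 degrees down towards the robot. Origin on the deck under its middle; x level, square to the bars, away from the robot; y along the bars, away from the box; z up. Friction of sole on bars 0.5 to 0.75: left unhooked, a clog stays put.
- rack_slot (a point): Middle of the rack, on the line between the middles of the two slots in which the rear bar (heel_bar) is clamped: 165 above the deck. Rack axes. The bar's axis lies up to 12 up or down the 25 degree slope from here; this setting changes and is not reported. Hooked, a clog lies 13.5 to 16.5 degrees toe down; the bar's axis is then 6 ahead of the heel's front face and 6 below the arch, in clog axes.
- rack_front_bar (a point): Middle of the axis of the front bar, fixed: 75 before (-x) and 35 below rack_slot. Rack axes. It carries the flat forefoot.
- sandal_centre (a point): The nearer (box side) of two blue flat-soled slide sandals that lie on the bars, toe down towards the robot: 185 x 74 x 52, loose. Point: middle of the footbed. x from toe to heel, y along the bars away from the box, z out of the footbed.
- sandal_far_centre (a point): The other sandal, farther along the bars. Same point and axes.
- box: The black plastic storage box with a drawer at its front (not used): 340 deep, 440 wide, 150 high, fixed. Origin on the deck under its middle, x away from the robot, y to the rack's side, z up.
- brush: Blue plastic shoe brush, 165 x 46 x 40, lying bristles down on the box top; bystander. Origin at the middle of its underside, x along its length.
- horn: Stainless shoe horn, 190 x 42 x 14, lying on the box top; bystander. Origin under its middle, x along it towards the wide end.
- cup: Green ceramic cup, 78 across and 88 high, at the back of the box top; bystander. Origin at the middle of its foot, z up.
- jar: Glass jar with steel lid, 68 across and 95 high, at the back of the box top; bystander. Origin at the middle of its foot, z up.
- tin: Flat round polish tin, brass-coloured with a black top, 75 across and 26 high, on the box top; bystander. Origin at the middle of its underside.
There are look-alikes about, which are no part of the job. What is shaped like the clog but turquoise is not meant.

How it is judged:
By the outcome, as a careful person would: the job done as asked, in the order asked, and still so for the second after the job is handed in, with the robot touching nothing.
It also fails if it takes over 51 s, if anything falls off the work surface, if the arm or the gripper's body presses on something with over 40 N, if the wrist force passes 120 N, or if a joint passes its speed limit or range.

## Working session

There is one attempt and no reset: what is moved stays moved. The work goes in short steps, Python scripts to look and compute and a tool call to move; the robot and the scene stay as the last step left them, time stands still between calls to the robot, and variables do not carry over. Pictures are saved under pics/ and viewed, and the job is handed in when it is done.

Besides the shell and the picture viewer there is one more tool, called after "Call:" as name(argument=value, ...), one argument or row to a line, values as JSON. apply_moves: Moves the arm, as the interface text tells. Its arguments: {"type":"object","properties":{"moves":{"type":"array","items":{"type":"array","items":{"type":"number"}}},"hand":{"type":"number"},"grip_force":{"type":"number"}},"required":["moves"]}

```bash
ls -la; mkdir -p pics; cat > h.py <<'E'
import numpy as np, cv2, pickle
from plant import status, imaging, r
def cap(n,tag):
    info=imaging.camera_info(n); p,d=imaging.capture(n)
    cv2.imwrite(f'pics/{tag}.png',p); pickle.dump((info,p,d),open(f'pics/{tag}.pkl','wb'))
def load(tag): return pickle.load(open(f'pics/{tag}.pkl','rb'))
def cloud(info,d):
    h,w=d.shape; u,v=np.meshgrid(np.arange(w),np.arange(h))
    K=np.array([[info['fx'],0,info['cx']],[0,info['fy'],info['cy']],[0,0,1.]])
    pts=np.stack([u,v],-1).reshape(-1,1,2).astype(float)
    s=cv2.undistortPoints(pts,K,np.array([info['k1'],0,0,0,0.])).reshape(h,w,2)
    P=np.stack([s[...,0]*d,-s[...,1]*d,-d,np.ones_like(d)],-1)
    W=P@np.array(info['T']).T
    W=W[...,:3]; W[d<=0]=np.nan
    return W
E
python3 - <<'E'
from h import *
print(status.get_state(), r.grasp_offset)
for n in ['scene','top','wrist']:
    cap(n,n+'0'); print(n,imaging.camera_info(n))
E
```

```text
total 12
drwxr-xr-x  3 agent agent 4096 Dec  7 05:12 .
drwxr-xr-x 23 root  root  4096 Dec  7 05:12 ..
drwxr-xr-x  2 agent agent 4096 Dec  7 05:12 pics
{'time_s': 0.0, 'joints': array([ 9.18527098e+01,  2.05913660e+01,  6.33186781e-01, -1.96990934e-02,
       -7.01361854e+01, -1.65069144e+01]), 'qd': array([-7.60446298e-05,  6.92829719e-02,  5.31187140e-02,  7.05646123e-02,
        1.23836932e-01,  3.28673944e-02]), 'joint_torque': array([-7.98453984e-04, -5.82710838e+01,  2.93055135e+01,  6.99728161e+00,
        6.98360396e-03, -1.62211750e-04]), 'tcp_pos': array([0.17066973, 0.65255399, 0.22562034]), 'eef_rot': array([ 1.79904263e+02, -9.05933412e-03, -1.46609058e+01]), 'contact_force': array([-0.65361825,  0.18995999,  0.09378836]), 'moment': array([ 0.02950528, -0.02142425,  0.01326147]), 'gripper_width': 0.0883824076372787} 0.0188
scene {'fx': 395.5668768620105, 'fy': 395.5668768620105, 'cx': 283.2241660103343, 'cy': 209.43454870579745, 'k1': -0.08093910711107744, 'T': array([[-0.39060883, -0.60661394,  0.69241914,  1.42105516],
       [ 0.92045851, -0.24638084,  0.30340174,  0.3
[... 301 characters left out ...]
8457450e-01, -1.51494495e-01,
         3.27290596e-01],
       [-9.99999081e-01, -1.23399428e-03, -5.62217413e-04,
        -2.26244045e-02],
       [-7.42671330e-04,  1.51493718e-01,  9.88457941e-01,
         1.39839411e+00],
       [ 0.00000000e+00,  0.00000000e+00,  0.00000000e+00,
         1.00000000e+00]])}
wrist {'fx': 306.5965819963359, 'fy': 306.5965819963359, 'cx': 275.0069189429123, 'cy': 210.08374952099757, 'k1': -0.052664060332899006, 'T': array([[-0.25321764,  0.93036701,  0.26513781,  0.24180924],
       [-0.96740851, -0.24388122, -0.06813759,  0.63380079],
       [ 0.00126917, -0.27375021,  0.96179999,  0.38345177],
       [ 0.        ,  0.        ,  0.        ,  1.        ]])}
```

View pics/scene0.png

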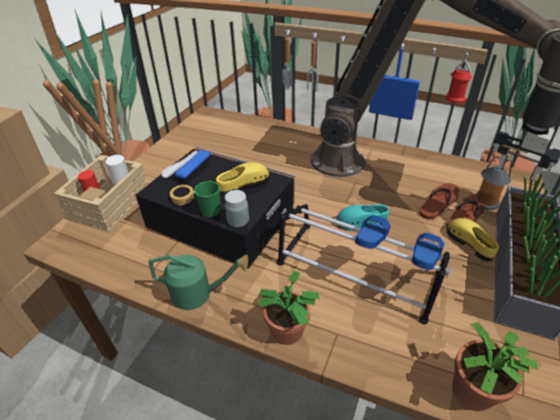

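View pics/top0.png

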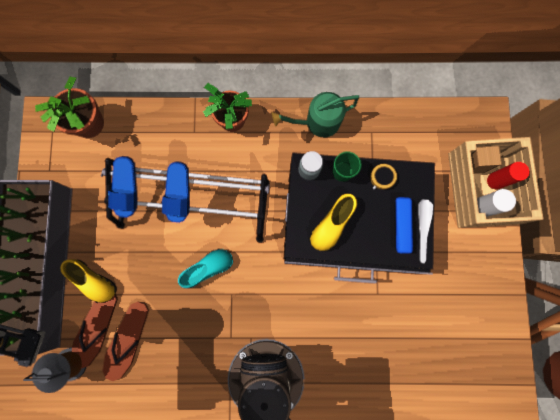

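View pics/wrist0.png

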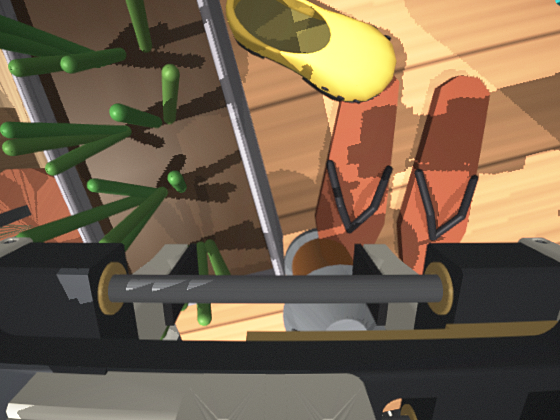

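The box clog is at about (333,222) in the top view with its toe lower-left. The sandals are at (176,190) and (123,187), and the rack's box-side end frame is at (265,207). The clog at (90,280) on the deck is a look-alike. Next I'll measure from depth.

```bash
python3 - <<'E'
from h import *
for tag in ['top0','scene0']:
    info,p,d=load(tag); W=cloud(info,d)
    hsv=cv2.cvtColor(p,cv2.COLOR_BGR2HSV)
    box=lambda x0,x1,y0,y1,z0,z1:(W[...,0]>x0)&(W[...,0]<x1)&(W[...,1]>y0)&(W[...,1]<y1)&(W[...,2]>z0)&(W[...,2]<z1)
    y=(hsv[...,0]>18)&(hsv[...,0]<35)&(hsv[...,1]>120)&box(.2,.8,-.45,-.02,.15,.3)
    b=(hsv[...,0]>100)&(hsv[...,0]<125)&(hsv[...,1]>120)&box(.2,.8,.0,.6,.08,.35)
    print(tag)
    for nm,m in [('yel',y),('blue',b)]:
        n,l,s,c=cv2.connectedComponentsWithStats(m.astype(np.uint8))
        for i in range(1,n):
            if s[i,4]<80: continue
            q=W[l==i]; mu=q.mean(0)
            rect=cv2.minAreaRect((q[:,:2]*1000).astype(np.float32))
            print(nm,s[i],q.min(0).round(3),q.max(0).round(3),mu.round(3),rect)
    # height of box top, rack bars
    print('boxtop',np.nanmedian(W[box(.3,.7,-.4,-.05,.1,.2)][:,2]))
    m=box(.3,.8,-.02,.5,.05,.25)
    hi=(hsv[...,1]<60)&m
    q=W[hi]; print(len(q))
    for y0 in np.arange(0.0,.45,.03):
        s=q[(q[:,1]>y0)&(q[:,1]<y0+.03)]
        if len(s)>3:
            for a,bb in [(.3,.53),(.53,.6),(.6,.8)]:
                t=s[(s[:,0]>a)&(s[:,0]<bb)]
                if len(t)>2: print(round(y0,2),len(t),np.median(t,0).round(4),t[:,2].max().round(4))
E
```

```text
top0
yel [370 164  27  24 156] [ 0.586 -0.4    0.152] [ 0.658 -0.317  0.182] [ 0.621 -0.353  0.175] ((622.1962890625, -354.39459228515625), (69.74347686767578, 71.67882537841797), 42.899620056152344)
yel [ 309  193   49   58 1398] [ 0.399 -0.279  0.15 ] [ 0.573 -0.13   0.223] [ 0.477 -0.199  0.194] ((483.6980895996094, -210.621826171875), (79.19708251953125, 204.4544677734375), 51.28429412841797)
blue [ 108  157   29   60 1370] [0.505 0.388 0.121] [0.673 0.484 0.216] [0.584 0.423 0.184] ((589.8544921875, 432.4396057128906), (93.30977630615234, 169.15013122558594), 84.80934143066406)
blue [ 162  162   27   60 1292] [0.49  0.23  0.133] [0.655 0.309 0.216] [0.568 0.264 0.185] ((572.0401000976562, 265.4013366699219), (75.073974609375, 167.04307556152344), 84.09479522705078)
boxtop 0.15025590208102668
1562
0.0 148 [0.4916 0.0167 0.1308] 0.1537
0.0 142 [0.5716 0.0095 0.1705] 0.1902
0.0 43 [0.6141 0.0066 0.1845] 0.1938
0.03 36 [0.5108 0.0444 0.135 ] 0.1405
0.03 38 [0.5887 0.0458 0.1722] 0.1759
0.03 26 [0.6341 0.0459 0.0564] 0.061
0.06 33 [0.5139 0.0746 0.1342] 0.1413
0.06 37 [0.5916 0.076  
[... 2798 characters left out ...]
6518 0.2221 0.0578] 0.2021
0.24 37 [0.6594 0.2548 0.0549] 0.2001
0.27 56 [0.6583 0.2892 0.0571] 0.1959
0.3 7 [0.5183 0.3095 0.1643] 0.1687
0.3 36 [0.5431 0.3149 0.1333] 0.1574
0.3 79 [0.6257 0.3151 0.1634] 0.1748
0.33 37 [0.5434 0.3454 0.1331] 0.1362
0.33 82 [0.628  0.3451 0.1655] 0.1734
0.36 38 [0.5486 0.3749 0.1333] 0.1676
0.36 84 [0.6553 0.3756 0.1645] 0.2072
0.39 4 [0.5207 0.4069 0.1736] 0.178
0.39 17 [0.5641 0.3943 0.1808] 0.1989
0.39 44 [0.6745 0.4038 0.0548] 0.2011
0.42 4 [0.5194 0.4473 0.1621] 0.1795
0.42 9 [0.5657 0.4318 0.1972] 0.1996
0.42 44 [0.6771 0.436  0.0543] 0.1949
0.45 3 [0.5232 0.4533 0.1793] 0.1806
0.45 30 [0.5631 0.4733 0.1425] 0.183
0.45 300 [0.6768 0.468  0.1561] 0.194
```

```bash
python3 - <<'E'
from h import *
info,p,d=load('top0'); c=p[130:280,90:450]; cv2.imwrite('pics/tz.png',cv2.resize(c,(800,333),interpolation=cv2.INTER_CUBIC))
info,p,d=load('scene0'); c=p[150:330,130:490]; cv2.imwrite('pics/sz.png',cv2.resize(c,(800,400),interpolation=cv2.INTER_CUBIC))
E
```

```text
(no output)
```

View pics/tz.png

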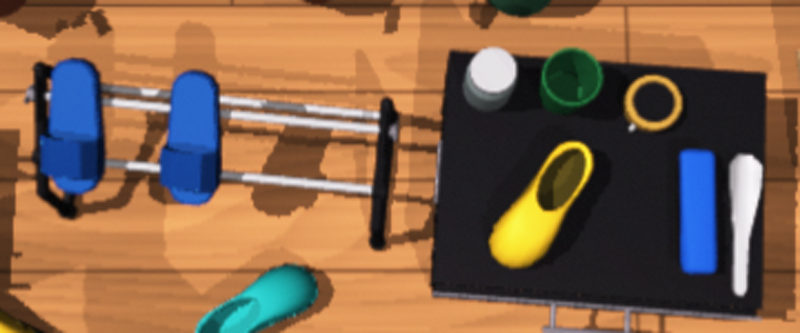

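View pics/sz.png

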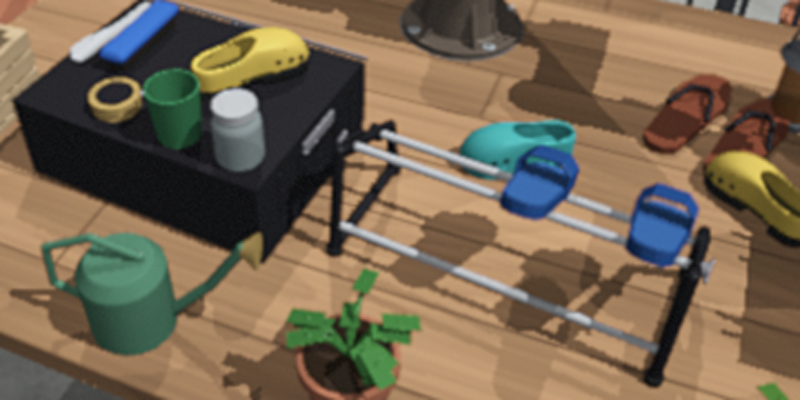

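```bash
cat >> h.py <<'E'
from scipy.spatial.transform import Rotation as Ro
def pose(s=None):
    s=s or status.get_state(); return np.array(s['tcp_pos']), Ro.from_euler('xyz',s['eef_rot'],degrees=True)
def delta(p,R,s=None):
    pc,Rc=pose(s); t=Rc.inv().apply(np.array(p)-pc)/.2; w=(Rc.inv()*R).as_rotvec(degrees=True)/90
    return np.r_[t,w].round(4)
def down(yaw): return Ro.from_euler('xyz',[180,0,yaw],degrees=True)
E
python3 - <<'E'
from h import *
print(delta([.30,.50,.36],down(-10.5)),delta([.50,.17,.40],down(-6)))
E
```

```text
[ 8.186e-01  5.758e-01 -6.701e-01  8.000e-04 -1.000e-04 -4.620e-02] [ 2.2037e+00  1.9193e+00 -8.6810e-01  8.0000e-04 -0.0000e+00 -9.6200e-02]
```

Call:
apply_moves(
  moves=[
    [0.05,0.05,-0.35,0,0,0],
    [0.35,0.3,-0.6,0,0,-0.02],
    [0.6,0.55,-0.8,0,0,-0.04],
    [0.8,0.8,-0.87,0,0,-0.05],
    [1.0,1.0,-0.87,0,0,-0.05],
    [1.0,1.0,-0.87,0,0,-0.05],
  ],
)

```text
time_s: 0.9
tcp_pos: [0.3143, 0.4066, 0.401]
eef_rot: [180.0, -0.0, -10.2]
contact_force: [-0.5, -0.7, -0.1]
gripper_width: 0.0875
```

```bash
python3 - <<'E'
from h import *
s=status.get_state(); print(s['tcp_pos'],s['joints'].round(1),delta([.50,.17,.40],down(-6)))
E
```

```text
[0.31433657 0.40659997 0.40103335] [ 74.2   1.3  -1.3   0.  -87.4   5.6] [ 1.1228e+00  1.0003e+00  5.5000e-03  1.0000e-04 -1.0000e-04 -4.6500e-02]
```

Call:
apply_moves(
  moves=[
    [0.25,0.2,0,0,0,-0.02],
    [0.55,0.45,0,0,0,-0.046],
    [0.8,0.7,0,0,0,-0.046],
    [1.0,0.95,0,0,0,-0.046],
    [1.0,1.0,0,0,0,-0.046],
    [1.0,1.0,0,0,0,-0.046],
    [1.0,1.0,0,0,0,-0.046],
  ],
)

```text
time_s: 1.78
tcp_pos: [0.4757, 0.1745, 0.4009]
eef_rot: [180.0, 0.0, -6.1]
contact_force: [0.5, 0.5, -1.2]
gripper_width: 0.0878
```

```bash
python3 - <<'E'
from h import *
s=status.get_state(); print(s['tcp_pos'],s['joints'].round(1),s['qd'].round(2))
cap('wrist','wr1')
E
```

```text
[0.47571638 0.17445731 0.40093572] [ 42.4   0.6  -2.1  -0.  -87.4  41.5] [ 1.3   0.11  0.06  0.09  0.   -0.06]
```

View pics/wr1.png

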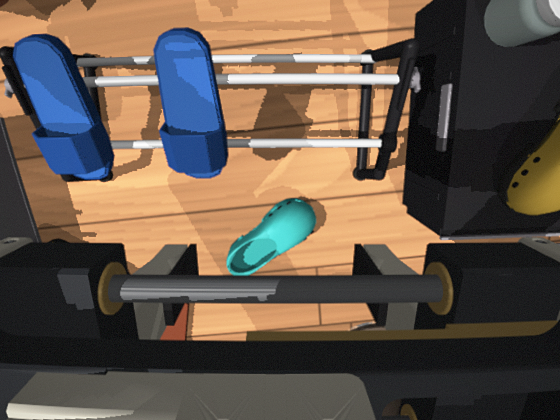

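Wrist view shows the front bar along row ~143, the rear bar along row ~78, the near sandal at (195,105), and free bar from column 230 to 390. Next I'll triangulate the bars from the top and wrist views.

```bash
python3 - <<'E'
from h import *
def rays(info,uv):
    K=np.array([[info['fx'],0,info['cx']],[0,info['fy'],info['cy']],[0,0,1.]])
    s=cv2.undistortPoints(np.array(uv,float).reshape(-1,1,2),K,np.array([info['k1'],0,0,0,0.])).reshape(-1,2)
    T=np.array(info['T']); return T[:3,3],(np.c_[s[:,0],-s[:,1],-np.ones(len(s))]@T[:3,:3].T)
res={}
for tag in ['top0','wr1','scene0']:
    info,p,d=load(tag); W=cloud(info,d)
    for nm,x0,z0 in [('front',.518,.134),('rear',.596,.170)]:
        # pixels whose depth lies near bar
        lx=x0+(W[...,1]-.105)*.105
        m=(np.hypot(W[...,0]-lx,W[...,2]-z0)<.013)&(W[...,1]>.04)&(W[...,1]<.2)
        v,u=np.nonzero(m); q=W[m]
        # centroid per along-bar bin
        A=np.c_[np.ones(len(q)),q[:,1]-.12]
        cx=np.linalg.lstsq(A,q[:,0],rcond=None)[0]; cz=np.linalg.lstsq(A,q[:,2],rcond=None)[0]
        o,D=rays(info,np.c_[u,v]); D/=np.linalg.norm(D,axis=1)[:,None]
        _,_,V=np.linalg.svd(D,full_matrices=False); n=V[2]
        res[tag,nm]=(o,n)
        print(tag,nm,len(q),'x,z at y=.12',cx.round(4),cz.round(4), 'zmax',np.percentile(q[:,2],98).round(4))
for nm in ['front','rear']:
  for a,b in [('top0','wr1'),('scene0','wr1'),('top0','scene0')]:
    o1,n1=res[a,nm];o2,n2=res[b,nm]
    out=[]
    for y in (.05,.19):
        M=np.array([[n1[0],n1[2]],[n2[0],n2[2]]]); c=np.array([n1@o1-n1[1]*y,n2@o2-n2[1]*y]); out.append(np.linalg.solve(M,c).round(4))
    print(nm,a,b,out)
E
```

```text
top0 front 203 x,z at y=.12 [0.5193 0.1032] [0.1346 0.0014] zmax 0.1402
top0 rear 207 x,z at y=.12 [0.5975 0.1068] [ 0.1714 -0.0014] zmax 0.1762
wr1 front 1053 x,z at y=.12 [0.5177 0.1039] [0.1341 0.0009] zmax 0.1364
wr1 rear 1454 x,z at y=.12 [0.5961 0.1054] [ 0.1706 -0.0003] zmax 0.173
scene0 front 187 x,z at y=.12 [0.5207 0.104 ] [0.1326 0.0018] zmax 0.1383
scene0 rear 210 x,z at y=.12 [0.5993 0.1018] [ 0.1693 -0.0018] zmax 0.174
front top0 wr1 [array([0.5109, 0.1429]), array([0.5255, 0.1427])]
front scene0 wr1 [array([0.5101, 0.1294]), array([0.5247, 0.1296])]
front top0 scene0 [array([0.5125, 0.1317]), array([0.527 , 0.1318])]
rear top0 wr1 [array([0.5859, 0.1911]), array([0.6004, 0.1935])]
rear scene0 wr1 [array([0.5892, 0.1665]), array([0.604 , 0.1667])]
rear top0 scene0 [array([0.5907, 0.168 ]), array([0.6057, 0.1684])]
```

```bash
python3 - <<'E'
from h import *
a=np.radians(-5.97); X=np.array([np.cos(a),np.sin(a)]); Y=np.array([-np.sin(a),np.cos(a)])
for tag in ['wr1','top0','scene0']:
    info,p,d=load(tag); W=cloud(info,d); hsv=cv2.cvtColor(p,cv2.COLOR_BGR2HSV)
    b=(hsv[...,0]>95)&(hsv[...,0]<125)&(hsv[...,1]>100)&(W[...,2]>.1)&(W[...,2]<.24)&(W[...,0]>.45)&(W[...,0]<.72)&(W[...,1]>.2)&(W[...,1]<.36)
    q=W[b]; s=q[:,:2]@X; t=q[:,:2]@Y
    print(tag,len(q),'s',np.percentile(s,[1,99]).round(4),'t',np.percentile(t,[1,99]).round(4))
    for s0 in np.arange(.45,.66,.015):
        m=(s>s0)&(s<s0+.015)
        if m.sum()>8: print(s0.round(3),np.percentile(t[m],[3,50,97]).round(4),np.median(q[m,2]).round(3))
print('free bar: box-side frame t?')
E
```

```text
wr1 8229 s [0.461  0.6216] t [0.2857 0.3568]
0.45 [0.3014 0.3221 0.3428] 0.138
0.465 [0.2908 0.3184 0.3514] 0.18
0.48 [0.2861 0.3172 0.3547] 0.185
0.495 [0.2854 0.3164 0.3563] 0.192
0.51 [0.2856 0.3221 0.3568] 0.187
0.525 [0.2887 0.3216 0.3565] 0.171
0.54 [0.29   0.3222 0.3549] 0.178
0.555 [0.2914 0.3213 0.3542] 0.185
0.57 [0.2927 0.3215 0.3526] 0.192
0.585 [0.2938 0.3219 0.352 ] 0.199
0.6 [0.2953 0.3215 0.3489] 0.206
0.615 [0.3013 0.319  0.3413] 0.21
top0 1306 s [0.461  0.6203] t [0.2866 0.3582]
0.45 [0.3074 0.3253 0.3432] 0.137
0.465 [0.2935 0.3218 0.3511] 0.147
0.48 [0.2866 0.318  0.3566] 0.184
0.495 [0.2866 0.3194 0.3599] 0.191
0.51 [0.2865 0.316  0.3566] 0.195
0.525 [0.2896 0.3244 0.3569] 0.171
0.54 [0.291  0.3219 0.3539] 0.178
0.555 [0.2923 0.3223 0.3561] 0.185
0.57 [0.2933 0.3223 0.353 ] 0.192
0.585 [0.2945 0.3236 0.353 ] 0.199
0.6 [0.2962 0.3223 0.3493] 0.206
0.615 [0.3017 0.3224 0.3412] 0.211
scene0 745 s [0.4671 0.6277] t [0.2894 0.3616]
0.465 [0.2951 0.3214 0.3516] 0.145
0.48 [0.2921 0.3252 0.3586] 0.173
0.495 [0.2905 0.3282 0.3617] 0.178
0.51 [0.2898 0.3254 0.3615] 0.186
0.525 [0.288  0.3308 0.3615] 0.171
0.54 [0.2937 0.3285 0.3586] 0.178
0.555 [0.2966 0.3291 0.3571] 0.185
0.57 [0.2968 0.3291 0.3562] 0.191
0.585 [0.3007 0.3307 0.3548] 0.198
0.6 [0.3007 0.3346 0.3535] 0.205
0.615 [0.304  0.3265 0.3479] 0.206
free bar: box-side frame t?
```

```bash
python3 - <<'E'
from h import *
print(delta([.425,-.155,.38],down(-36)))
E
```

```text
[-7.8400e-02  1.6669e+00  1.0480e-01  0.0000e+00  1.0000e-04  3.3310e-01]
```

Call:
apply_moves(
  moves=[
    [-0.02,0.25,0.02,0,0,0.05],
    [-0.04,0.55,0.05,0,0,0.1],
    [-0.05,0.8,0.07,0,0,0.15],
    [-0.07,1.0,0.1,0,0,0.2],
    [-0.07,1.0,0.1,0,0,0.25],
  ],
)

```text
time_s: 2.45
tcp_pos: [0.4398, -0.0236, 0.3809]
eef_rot: [-180.0, -0.0, -28.7]
contact_force: [-0.3, 0.6, 0.8]
gripper_width: 0.0874
```

```bash
python3 - <<'E'
from h import *
print(delta([.425,-.155,.38],down(-36)))
E
```

```text
[ 0.2507  0.6118  0.0046 -0.     -0.      0.0808]
```

Call:
apply_moves(
  moves=[
    [0.1,0.25,0,0,0,0.04],
    [0.2,0.5,0,0,0,0.08],
    [0.25,0.61,0,0,0,0.08],
    [0.25,0.61,0,0,0,0.08],
    [0.25,0.61,0,0,0,0.08],
  ],
)

```text
time_s: 3.08
tcp_pos: [0.4253, -0.1537, 0.3808]
eef_rot: [-180.0, 0.0, -35.9]
contact_force: [0.4, -0.2, 0.3]
gripper_width: 0.0879
```

```bash
python3 - <<'E'
from h import *
s=status.get_state(); print(s['tcp_pos'],s['joints'].round(1),s['qd'].round(2))
cap('wrist','wr2')
info,p,d=load('wr2'); W=cloud(info,d); hsv=cv2.cvtColor(p,cv2.COLOR_BGR2HSV)
m=(hsv[...,0]>15)&(hsv[...,0]<38)&(hsv[...,1]>100)&(W[...,2]>.155)&(W[...,2]<.24)&(W[...,0]>.36)&(W[...,0]<.6)&(W[...,1]>-.31)&(W[...,1]<-.1)
m=(W[...,2]>.16)&(W[...,2]<.24)&(W[...,0]>.38)&(W[...,0]<.59)&(W[...,1]>-.30)&(W[...,1]<-.1)
n,l,st,c=cv2.connectedComponentsWithStats(m.astype(np.uint8)); i=1+st[1:,4].argmax(); q=W[l==i]; print(st[i])
rect=cv2.minAreaRect((q[:,:2]*1000).astype(np.float32)); print(rect)
for yaw in (-36,-37,-38,-39,-40,-41,-42,-43):
    a=np.radians(yaw); X=np.array([np.cos(a),np.sin(a)]); Y=np.array([-np.sin(a),np.cos(a)])
    s=q[:,:2]@X; t=q[:,:2]@Y; print(yaw,s.min().round(4),s.max().round(4),t.min().round(4),t.max().round(4))
E
```

```text
[ 0.42529848 -0.15373411  0.38084626] [  5.2  -5.   -9.8  -0.  -85.2  48.9] [ 0.6  -0.07 -0.07  0.03  0.09  0.21]
[ 250   27   67  178 9305]
((476.9348449707031, -206.30897521972656), (75.89878845214844, 188.04681396484375), 50.95926284790039)
-36 0.4132 0.6016 0.0781 0.154
-37 0.4111 0.5994 0.0861 0.162
-38 0.4088 0.5971 0.094 0.1699
-39 0.4065 0.5945 0.1019 0.1778
-40 0.404 0.5918 0.1098 0.1875
-41 0.4014 0.5889 0.1176 0.1972
-42 0.3986 0.5858 0.1254 0.2069
-43 0.3958 0.5825 0.1332 0.2165
```

View pics/wr2.png

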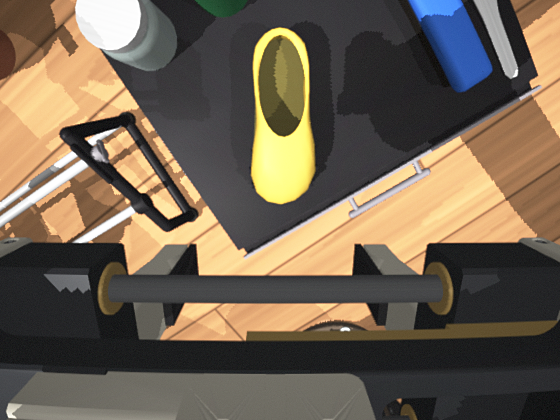

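The clog sits in the wrist picture at columns 250–316 and rows 27–204, toe down, nearly aligned with the tool. I'll take its outline in slices.

```bash
python3 - <<'E'
from h import *
info,p,d=load('wr2'); W=cloud(info,d)
m=(W[...,2]>.156)&(W[...,2]<.24)&(W[...,0]>.38)&(W[...,0]<.59)&(W[...,1]>-.30)&(W[...,1]<-.1)
n,l,st,c=cv2.connectedComponentsWithStats(m.astype(np.uint8)); i=1+st[1:,4].argmax(); q=W[l==i]
a=np.radians(-37.5); X=np.array([np.cos(a),np.sin(a)]); Y=np.array([-np.sin(a),np.cos(a)])
s=q[:,:2]@X; t=q[:,:2]@Y
for s0 in np.arange(.408,.602,.01):
    k=(s>s0)&(s<s0+.01)
    hi=k&(q[:,2]>.19)
    f=lambda k:(np.percentile(t[k],[1,99]).round(4),round((np.percentile(t[k],1)+np.percentile(t[k],99))/2,4)) if k.sum()>5 else None
    print((s0-.410).round(3),f(k),f(hi),q[k,2].max().round(4))
E
python3 - <<'E'
import cv2
p=cv2.imread('pics/wr2.png')[10:220,220:350]; cv2.imwrite('pics/wz.png',cv2.resize(p,None,fx=2.8,fy=2.8,interpolation=cv2.INTER_CUBIC))
E
```

```text
-0.002 (array([0.1097, 0.1525]), np.float64(0.1311)) (array([0.1233, 0.138 ]), np.float64(0.1306)) 0.1938
0.008 (array([0.1041, 0.1576]), np.float64(0.1309)) (array([0.1096, 0.1525]), np.float64(0.131)) 0.2044
0.018 (array([0.0946, 0.1635]), np.float64(0.1291)) (array([0.1007, 0.1577]), np.float64(0.1292)) 0.2099
0.028 (array([0.0936, 0.1633]), np.float64(0.1284)) (array([0.0976, 0.1607]), np.float64(0.1291)) 0.2135
0.038 (array([0.0914, 0.1657]), np.float64(0.1286)) (array([0.0947, 0.163 ]), np.float64(0.1289)) 0.2177
0.048 (array([0.091 , 0.1638]), np.float64(0.1274)) (array([0.0956, 0.1617]), np.float64(0.1286)) 0.2184
0.058 (array([0.0934, 0.1634]), np.float64(0.1284)) (array([0.0963, 0.162 ]), np.float64(0.1291)) 0.2192
0.068 (array([0.0961, 0.1605]), np.float64(0.1283)) (array([0.0967, 0.1597]), np.float64(0.1282)) 0.219
0.078 (array([0.1   , 0.1601]), np.float64(0.1301)) (array([0.0997, 0.1586]), np.float64(0.1292)) 0.2191
0.088 (array([0.1028, 0.1615]), np.float64(0.1322)) (array([0.1015, 0.1575]), np.float64(0.1295)) 0.2167
0.098 (array([0.1046, 0.1615]), np.float64(0.1331))
[... 214 characters left out ...]
ay([0.1052, 0.1601]), np.float64(0.1327)) 0.2083
0.128 (array([0.1059, 0.1602]), np.float64(0.133)) (array([0.1057, 0.1614]), np.float64(0.1335)) 0.2074
0.138 (array([0.1063, 0.1613]), np.float64(0.1338)) (array([0.1061, 0.1626]), np.float64(0.1343)) 0.2077
0.148 (array([0.1068, 0.1626]), np.float64(0.1347)) (array([0.1067, 0.1627]), np.float64(0.1347)) 0.2075
0.158 (array([0.109 , 0.1608]), np.float64(0.1349)) (array([0.1082, 0.1616]), np.float64(0.1349)) 0.2068
0.168 (array([0.1117, 0.1586]), np.float64(0.1352)) (array([0.1106, 0.1597]), np.float64(0.1351)) 0.2066
0.178 (array([0.119 , 0.1508]), np.float64(0.1349)) (array([0.1181, 0.1518]), np.float64(0.1349)) 0.2069
0.188 None None 0.2004
```

View pics/wz.png

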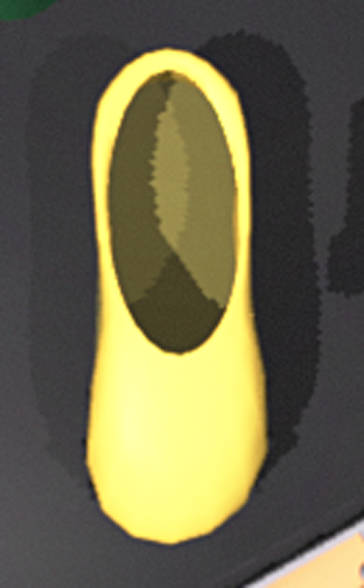

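```bash
python3 - <<'E'
from h import *
info,p,d=load('top0'); W=cloud(info,d)
for nm,(u,v) in dict(jar=(311,160),cup=(347,155)).items(): print(nm,np.nanmedian(W[v-3:v+4,u-3:u+4].reshape(-1,3),0).round(3))
info,p,d=load('wr2'); W=cloud(info,d)
m=(W[...,2]>.156)&(W[...,2]<.24)&(W[...,0]>.38)&(W[...,0]<.59)&(W[...,1]>-.30)&(W[...,1]<-.1)
n,l,st,c=cv2.connectedComponentsWithStats(m.astype(np.uint8)); i=1+st[1:,4].argmax(); q=W[l==i]
for yaw in (-33,-34,-35.5):
    a=np.radians(yaw); X=np.array([np.cos(a),np.sin(a)]); Y=np.array([-np.sin(a),np.cos(a)])
    s=q[:,:2]@X; t=q[:,:2]@Y; s0=s.min()-.001; sc=s0+.112
    k=(s>sc-.013)&(s<sc+.03)&(q[:,2]>.19); tc=(t[k].min()+t[k].max())/2
    print(yaw,s.max()-s.min(),'ball',(t.min()-tc).round(4),(t.max()-tc).round(4),'waist',(t[k].max()-t[k].min()).round(4),(sc*X+tc*Y).round(4))
p=[.4935,-.2125]
print(delta(p+[.30],down(-34)),delta(p+[.174],down(-34)))
E
```

```text
jar [ 0.651 -0.132  0.245]
cup [ 0.674 -0.241  0.214]
-33 0.18823396354981992 ball -0.0365 0.0396 waist 0.0559 [ 0.4936 -0.2127]
-34 0.18834759392121503 ball -0.0377 0.0383 waist 0.0566 [ 0.4936 -0.2125]
-35.5 0.18841045999961142 ball -0.0396 0.0363 waist 0.0575 [ 0.4936 -0.2124]
[ 4.488e-01  3.910e-02  4.043e-01 -2.000e-04  1.000e-04 -2.050e-02] [ 4.4890e-01  3.9300e-02  1.0343e+00 -2.0000e-04  1.0000e-04 -2.0500e-02]
```

Call:
apply_moves(
  moves=[
    [0.2,0.02,0.05,0,0,-0.02],
    [0.4,0.04,0.2,0,0,-0.02],
    [0.45,0.04,0.4,0,0,-0.02],
    [0.45,0.04,0.55,0,0,-0.02],
    [0.45,0.04,0.68,0,0,-0.02],
    [0.45,0.04,0.8,0,0,-0.02],
    [0.45,0.04,0.8,0,0,-0.02],
    [0.45,0.04,0.8,0,0,-0.02],
  ],
)

```text
time_s: 4.12
tcp_pos: [0.4945, -0.2123, 0.222]
eef_rot: [-180.0, -0.1, -34.0]
contact_force: [0.4, -0.1, 0.6]
gripper_width: 0.0878
```

```bash
python3 - <<'E'
from h import *
cap('wrist','wr3')
print(delta([.4935,-.2125,.174],down(-34)))
E
```

```text
[-4.500e-03  3.700e-03  2.411e-01 -6.000e-04 -1.100e-03  2.000e-04]
```

View pics/wr3.png

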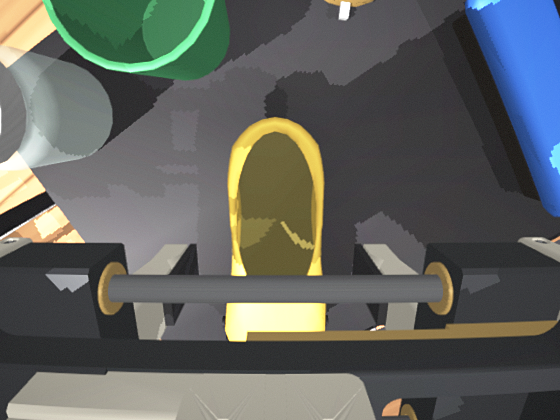

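The clog's waist (columns 228–325) is centred between the pads (197–354), so I'll go down.

Call:
apply_moves(
  moves=[
    [0,0,0.08,0,0,0],
    [0,0,0.16,0,0,0],
    [0,0,0.24,0,0,0],
    [0,0,0.24,0,0,0],
    [0,0,0.24,0,0,0],
  ],
)

```text
time_s: 4.8
tcp_pos: [0.4948, -0.2126, 0.1743]
eef_rot: [-180.0, -0.1, -34.0]
contact_force: [0.2, -0.3, -1.0]
gripper_width: 0.0878
```

Call:
apply_moves(
  moves=[
    [0,0,0,0,0,0],
    [0,0,0,0,0,0],
    [0,0,0,0,0,0],
    [0,0,0,0,0,0],
    [0,0,0,0,0,0],
    [0,0,0,0,0,0],
  ],
  hand=1,
  grip_force=20,
)

```text
time_s: 5.55
tcp_pos: [0.4948, -0.2126, 0.1745]
eef_rot: [-180.0, -0.1, -34.0]
contact_force: [-0.1, 0.9, 2.0]
gripper_width: 0.0579
```

```bash
cat >> h.py <<'E'
YAW=-5.97; TH=15.65
_a=np.radians(YAW); XR=np.array([np.cos(_a),np.sin(_a),0]); YR=np.array([-np.sin(_a),np.cos(_a),0]); ZR=np.array([0,0,1.])
RC=Ro.from_euler('xyz',[0,-TH,YAW],degrees=True); RT=RC*Ro.from_euler('x',180,degrees=True)
TCPC=np.array([.001,0,-.0155])   # tcp in clog_centre frame
def target(t=.222,up=0.,lift=0.,s_r=.5809,z_r=.1665):
    bar=s_r*XR+t*YR+z_r*ZR
    c=bar-RC.apply([.022,0,-.032])
    return c+RC.apply(TCPC+np.array([up,0,lift])), RT
E
python3 - <<'E'
from h import *
print(delta([.4948,-.2126,.30],down(-34)))
p,R=target(up=.02,lift=.09); print(p,R.as_euler('xyz',degrees=True), target()[0])
# from lifted pose predicted
s=dict(tcp_pos=[.4948,-.2126,.30],eef_rot=[180,0,-34]); print(delta(p,R,s))
info,pp,d=load('wr1');W=cloud(info,d);m=(W[...,1]>.23)&(W[...,1]<.31)&(W[...,0]<.6)&(W[...,2]<.3)&(W[...,0]>.45);print('strap top',np.nanpercentile(W[m][:,2],99.5))
E
```

```text
[ 1.000e-03 -4.000e-04 -6.277e-01 -3.000e-04 -1.200e-03  3.000e-04]
[0.57130784 0.16346614 0.26878202] [180.   -15.65  -5.97] [0.57630049 0.16294403 0.17672334]
[-0.7343 -1.7728  0.1561  0.0425  0.1704 -0.3095]
strap top 0.1997619133546511
```

Call:
apply_moves(
  moves=[
    [0,0,-0.1,0,0,0],
    [0,0,-0.3,0,0,0],
    [0,0,-0.5,0,0,0],
    [0,0,-0.65,0,0,0],
    [0,0,-0.65,0,0,0],
    [0,0,-0.65,0,0,0],
  ],
)

```text
time_s: 6.3
tcp_pos: [0.494, -0.2122, 0.3031]
eef_rot: [-180.0, 0.0, -34.0]
contact_force: [-0.3, 0.9, -3.2]
gripper_width: 0.0579
```

Call:
apply_moves(
  moves=[
    [-0.08,-0.2,-0.05,0,0.02,-0.03],
    [-0.18,-0.45,-0.05,0.01,0.05,-0.08],
    [-0.28,-0.7,-0.05,0.02,0.08,-0.14],
    [-0.4,-0.97,-0.05,0.03,0.12,-0.2],
    [-0.4,-0.97,-0.05,0.03,0.12,-0.2],
  ],
)

```text
time_s: 6.92
tcp_pos: [0.5349, -0.0029, 0.3112]
eef_rot: [-179.1, -10.9, -15.6]
contact_force: [-0.8, 0.5, -3.5]
gripper_width: 0.0582
```

```bash
python3 - <<'E'
from h import *
print(delta(*target(up=.02,lift=.09)))
E
```

```text
[-0.0878 -0.8466  0.2129  0.0142  0.0512 -0.1046]
```

Call:
apply_moves(
  moves=[
    [-0.03,-0.28,0,0.01,0.02,-0.05],
    [-0.06,-0.55,0.05,0.014,0.051,-0.1],
    [-0.09,-0.75,0.12,0.014,0.051,-0.105],
    [-0.09,-0.845,0.18,0.014,0.051,-0.105],
    [-0.09,-0.845,0.21,0.014,0.051,-0.105],
    [-0.09,-0.845,0.21,0.014,0.051,-0.105],
    [-0.09,-0.845,0.21,0.014,0.051,-0.105],
  ],
)

```text
time_s: 7.8
tcp_pos: [0.5708, 0.1622, 0.2696]
eef_rot: [180.0, -15.6, -6.0]
contact_force: [0.1, -0.0, -2.2]
gripper_width: 0.0582
```

```bash
python3 - <<'E'
from h import *
print(delta(*target(up=.02,lift=.09)),status.get_state()['contact_force'])
cap('wrist','wr4'); cap('scene','sc4'); cap('top','tp4')
c=load('sc4')[1][130:330,230:510]; cv2.imwrite('pics/sc4z.png',cv2.resize(c,None,fx=2.8,fy=2.8,interpolation=cv2.INTER_CUBIC))
E
```

```text
[ 0.0007 -0.0065  0.0043  0.0003  0.0002 -0.0005] [ 0.09692485 -0.03769845 -2.22982011]
```

View pics/wr4.png

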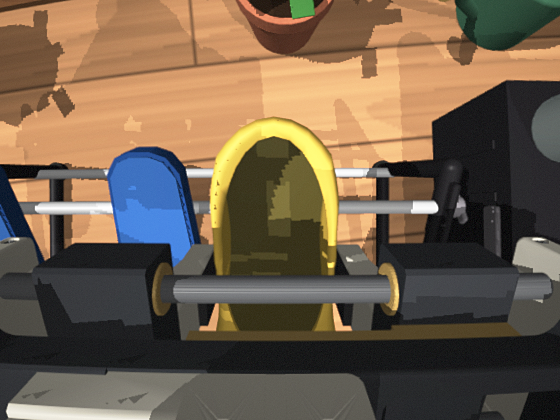

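View pics/sc4z.png

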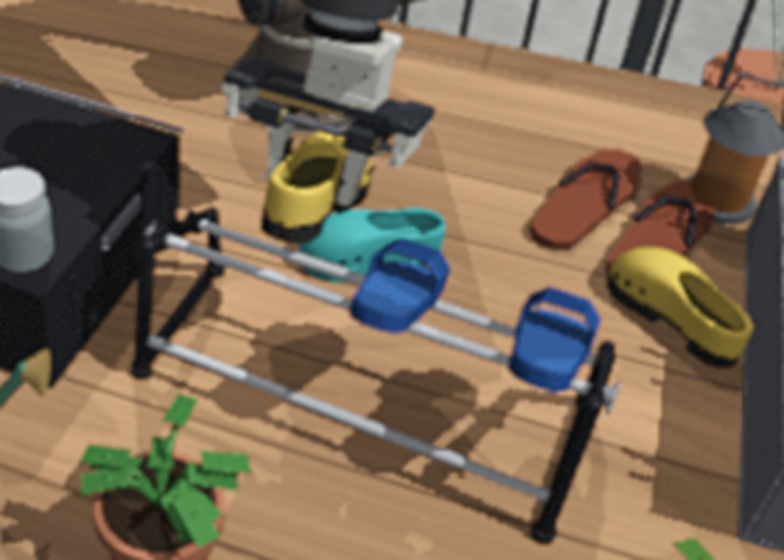

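The clog is straight in the hand, with its heel rim at (272,120) in the wrist view and the sandal to its left at (150,200). I'll check its place in the hand and the sandal edge in clog axes.

```bash
python3 - <<'E'
from h import *
s=dict(tcp_pos=[0.5708,0.1622,0.2696],eef_rot=[180,-15.6,-6.0]); pc,Rt=pose(s); Rc=Rt*Ro.from_euler('x',180,degrees=True)
for tag in ['wr4','sc4','tp4']:
    info,p,d=load(tag); W=cloud(info,d); hsv=cv2.cvtColor(p,cv2.COLOR_BGR2HSV)
    Q=Rc.inv().apply((W.reshape(-1,3)-pc))+TCPC; Q=Q.reshape(W.shape)
    yel=(hsv[...,0]>18)&(hsv[...,0]<35)&(hsv[...,1]>110)&(np.abs(Q)<.12).all(-1)&(np.abs(Q[...,1])<.045)&(Q[...,2]>-.035)
    q=Q[yel]; print(tag,'clog x',np.percentile(q[:,0],[.5,99.5]).round(4),'y',np.percentile(q[:,1],[.5,99.5]).round(4),'z',np.percentile(q[:,2],[.5,99.5]).round(4))
    for x0 in (.0,.02,.04,.06):
        k=(q[:,0]>x0)&(q[:,0]<x0+.015)
        if k.sum()>10: print(x0,np.percentile(q[k,1],[1,99]).round(4),np.percentile(q[k,2],99).round(4))
    bl=(hsv[...,0]>95)&(hsv[...,0]<125)&(hsv[...,1]>100)&(W[...,1]>.2)&(W[...,1]<.36)&(W[...,2]>.1)&(W[...,2]<.23)
    q=W[bl]; t=q@YR; sx=q@XR
    for s0 in (.48,.5,.52,.54,.56,.58,.60):
        k=(sx>s0)&(sx<s0+.02)
        if k.sum()>8: print('sandal',s0,np.percentile(t[k],[2,98]).round(4))
E
```

```text
wr4 clog x [-0.0457  0.0752] y [-0.0427  0.032 ] z [-0.0173  0.082 ]
0.0 [-0.0291  0.0268] 0.017
0.02 [-0.0437  0.0321] 0.0826
0.04 [-0.0266  0.0266] 0.0158
0.06 [-0.0221  0.0223] 0.0161
sandal 0.52 [0.3002 0.3118]
sandal 0.54 [0.29   0.3549]
sandal 0.56 [0.2911 0.3541]
sandal 0.58 [0.2928 0.3523]
sandal 0.6 [0.2945 0.3494]
sc4 clog x [-0.1015  0.0792] y [-0.0398  0.0385] z [-0.0233  0.0821]
0.0 [-0.0357  0.0312] 0.0526
0.02 [-0.0426  0.0311] 0.0829
0.04 [-0.0237  0.0316] 0.0161
0.06 [-0.0226  0.0276] 0.0161
sandal 0.48 [0.2905 0.3592]
sandal 0.5 [0.2899 0.3618]
sandal 0.52 [0.2888 0.3621]
sandal 0.54 [0.2934 0.3582]
sandal 0.56 [0.2962 0.3567]
sandal 0.58 [0.2986 0.3549]
sandal 0.6 [0.3004 0.3531]
tp4 clog x [-0.1048  0.0769] y [-0.0355  0.028 ] z [-0.0197  0.0758]
0.0 [-0.031  -0.0075] 0.0671
0.02 [-0.0164  0.0165] -0.0119
0.04 [-0.0283  0.0274] 0.0193
0.06 [-0.025   0.0231] 0.0185
sandal 0.6 [0.2968 0.3478]
```

Call:
apply_moves(
  moves=[
    [0,-0.005,0.12,0,0,0],
    [0,-0.005,0.24,0,0,0],
    [0,-0.005,0.34,0,0,0],
    [0,-0.005,0.41,0,0,0],
    [0,-0.005,0.41,0,0,0],
    [0,-0.005,0.41,0,0,0],
  ],
)

```text
time_s: 8.7
tcp_pos: [0.5933, 0.1616, 0.1919]
eef_rot: [-179.9, -15.7, -6.0]
contact_force: [-1.0, 0.3, -2.4]
gripper_width: 0.058
```

```bash
python3 - <<'E'
from h import *
print(delta(*target(up=.02,lift=.0)),[status.get_state()['contact_force'].round(2) for _ in range(2)])
cap('scene','sc5')
c=load('sc5')[1][130:330,230:510]; cv2.imwrite('pics/sc5z.png',cv2.resize(c,None,fx=2.8,fy=2.8,interpolation=cv2.INTER_CUBIC))
E
```

```text
[-0.0027  0.0023  0.0501 -0.0006 -0.0008 -0.0003] [array([-0.97,  0.28, -2.42]), array([-0.97,  0.28, -2.42])]
```

View pics/sc5z.png

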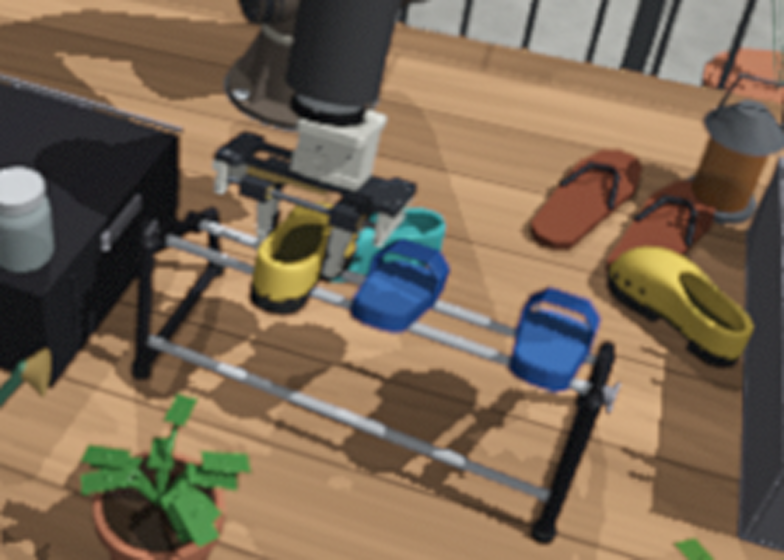

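The heel hangs behind the rear bar, about 10 mm above contact. I'll lower it in fine steps.

Call:
apply_moves(
  moves=[
    [0,0,0.015,0,0,0],
    [0,0,0.03,0,0,0],
    [0,0,0.035,0,0,0],
    [0,0,0.035,0,0,0],
  ],
)

```text
time_s: 9.25
tcp_pos: [0.5952, 0.1615, 0.1852]
eef_rot: [-179.9, -15.7, -6.0]
contact_force: [0.3, 0.1, -2.4]
gripper_width: 0.058
```

Call:
apply_moves(
  moves=[
    [0,0,0.005,0,0,0],
    [0,0,0.01,0,0,0],
    [0,0,0.01,0,0,0],
  ],
)

```text
time_s: 9.62
tcp_pos: [0.5957, 0.1614, 0.1831]
eef_rot: [-179.9, -15.7, -6.0]
contact_force: [0.3, 0.8, -2.6]
gripper_width: 0.0582
```

Call:
apply_moves(
  moves=[
    [0,0,0.005,0,0,0],
    [0,0,0.005,0,0,0],
    [0,0,0.005,0,0,0],
  ],
)

```text
time_s: 10.0
tcp_pos: [0.596, 0.1614, 0.1822]
eef_rot: [-179.9, -15.7, -6.0]
contact_force: [0.7, -0.1, -2.5]
gripper_width: 0.0579
```

Call:
apply_moves(
  moves=[
    [0,0,0.005,0,0,0],
    [0,0,0.005,0,0,0],
    [0,0,0.005,0,0,0],
  ],
)

```text
time_s: 10.38
tcp_pos: [0.5963, 0.1614, 0.182]
eef_rot: [-179.9, -15.8, -6.0]
contact_force: [-5.2, -0.2, 4.2]
gripper_width: 0.0579
```

Call:
apply_moves(
  moves=[
    [0,0,-0.002,0,0,0],
    [0,0,-0.002,0,0,0],
  ],
)

```text
time_s: 10.62
tcp_pos: [0.5962, 0.1614, 0.1822]
eef_rot: [-179.9, -15.8, -6.0]
contact_force: [-0.7, -0.3, -2.7]
gripper_width: 0.0579
```

```bash
python3 - <<'E'
from h import *
s=status.get_state(); print(s['contact_force'],s['moment'],s['tcp_pos'],s['eef_rot']); print(delta(*target(up=.0,lift=.0)))
cap('wrist','wr6');cap('scene','sc6')
c=load('sc6')[1][130:330,230:510]; cv2.imwrite('pics/sc6z.png',cv2.resize(c,None,fx=2.8,fy=2.8,interpolation=cv2.INTER_CUBIC))
E
```

```text
[-0.67666018 -0.25387549 -2.74694711] [0.07596779 1.07237759 0.03113001] [0.59618426 0.16137408 0.1822248 ] [-179.92006539  -15.75422143   -6.00216121]
[-0.1034  0.0026 -0.0006 -0.0008 -0.0012 -0.0003]
```

View pics/sc6z.png

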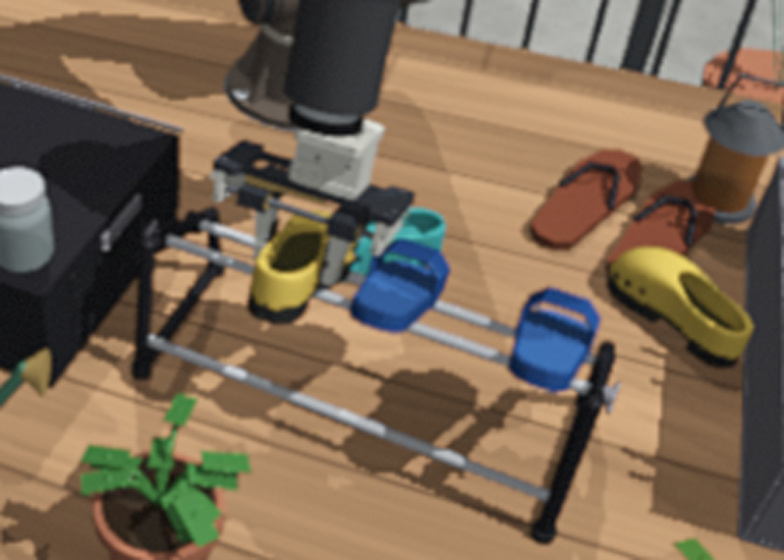

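View pics/wr6.png

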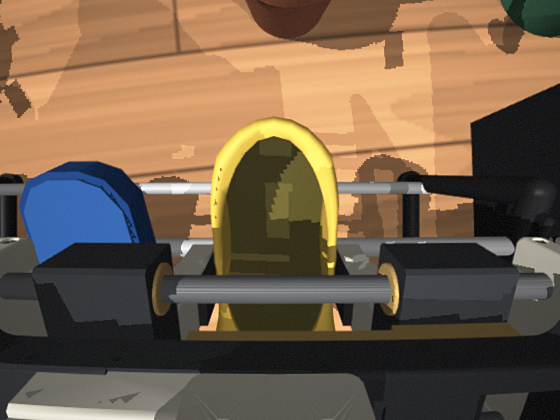

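Call:
apply_moves(
  moves=[
    [-0.01,0,0.001,0,0,0],
    [-0.02,0,0.001,0,0,0],
    [-0.03,0,0.001,0,0,0],
    [-0.04,0,0.001,0,0,0],
    [-0.05,0,0.001,0,0,0],
    [-0.06,0,0.001,0,0,0],
    [-0.07,0,0.001,0,0,0],
    [-0.075,0,0.001,0,0,0],
    [-0.075,0,0.001,0,0,0],
  ],
)

```text
time_s: 11.85
tcp_pos: [0.5819, 0.163, 0.1781]
eef_rot: [-179.9, -15.8, -6.0]
contact_force: [-1.1, 0.9, 2.2]
gripper_width: 0.0579
```

Call:
apply_moves(
  moves=[
    [-0.004,0,0,0,0,0],
    [-0.008,0,0,0,0,0],
    [-0.01,0,0,0,0,0],
  ],
)

```text
time_s: 12.22
tcp_pos: [0.58, 0.1632, 0.1776]
eef_rot: [-179.9, -15.8, -6.0]
contact_force: [-0.1, 0.1, 2.0]
gripper_width: 0.0579
```

Call:
apply_moves(
  moves=[
    [-0.004,0,0,0,0,0],
    [-0.008,0,0,0,0,0],
    [-0.01,0,0,0,0,0],
  ],
)

```text
time_s: 12.6
tcp_pos: [0.578, 0.1634, 0.177]
eef_rot: [-179.9, -15.8, -6.0]
contact_force: [1.4, 0.1, 2.0]
gripper_width: 0.058
```

Call:
apply_moves(
  moves=[
    [-0.004,0,0,0,0,0],
    [-0.005,0,0,0,0,0],
    [-0.005,0,0,0,0,0],
  ],
)

```text
time_s: 12.98
tcp_pos: [0.577, 0.1635, 0.1767]
eef_rot: [-179.9, -15.8, -6.0]
contact_force: [1.0, 0.9, 1.2]
gripper_width: 0.0582
```

Call:
apply_moves(
  moves=[
    [-0.004,0,0,0,0,0],
    [-0.005,0,0,0,0,0],
    [-0.005,0,0,0,0,0],
  ],
)

```text
time_s: 13.35
tcp_pos: [0.5764, 0.1636, 0.1766]
eef_rot: [-179.9, -15.8, -6.0]
contact_force: [4.7, -1.5, -0.1]
gripper_width: 0.0575
```

Call:
apply_moves(
  moves=[
    [-0.003,0,0,0,0,0],
    [-0.004,0,0,0,0,0],
    [-0.004,0,0,0,0,0],
  ],
)

```text
time_s: 13.72
tcp_pos: [0.5761, 0.1637, 0.1767]
eef_rot: [-179.9, -15.8, -6.0]
contact_force: [7.1, -1.7, 1.3]
gripper_width: 0.0576
```

The catch is clear: fx rose from 1 to 4.7 to 7.1 N while the tool stalled within 0.5 mm of the predicted position. I'll ease the pull a little and check before letting go.

Call:
apply_moves(
  moves=[
    [0.001,0,0,0,0,0],
    [0.001,0,0,0,0,0],
  ],
)

```text
time_s: 13.98
tcp_pos: [0.5764, 0.1637, 0.1766]
eef_rot: [-179.9, -15.8, -6.0]
contact_force: [5.1, -1.2, -0.5]
gripper_width: 0.058
```

```bash
python3 - <<'E'
from h import *
s=status.get_state(); print(s['contact_force'],s['moment']); print(delta(*target()))
cap('scene','sc7');cap('top','tp7')
for tag in ['scene0','sc7','top0','tp7']:
    info,p,d=load(tag); W=cloud(info,d)
    for nm,x0,z0 in [('front',.518,.134),('rear',.596,.170)]:
        lx=x0+(W[...,1]-.105)*.105
        m=(np.hypot(W[...,0]-lx,W[...,2]-z0)<.013)&(W[...,1]>.04)&(W[...,1]<.09); q=W[m]; A=np.c_[np.ones(len(q)),q[:,1]-.065]
        if len(q)>5: print(tag,nm,len(q),np.linalg.lstsq(A,q[:,0],rcond=None)[0][0].round(4),q[:,2].mean().round(4))
c=load('sc7')[1][130:330,230:510]; cv2.imwrite('pics/sc7z.png',cv2.resize(c,None,fx=2.8,fy=2.8,interpolation=cv2.INTER_CUBIC))
E
```

```text
[ 5.09874414 -1.16238713 -0.50808732] [-0.37880618 -0.56821542 -0.16011281]
[ 0.0002  0.0035 -0.0004 -0.001  -0.002  -0.0004]
scene0 front 56 0.515 0.1324
scene0 rear 63 0.5938 0.1694
sc7 front 55 0.5152 0.1328
sc7 rear 63 0.5938 0.1694
top0 front 64 0.5137 0.1344
top0 rear 64 0.5915 0.1715
tp7 front 62 0.5135 0.1353
tp7 rear 49 0.5917 0.1714
```

View pics/sc7z.png

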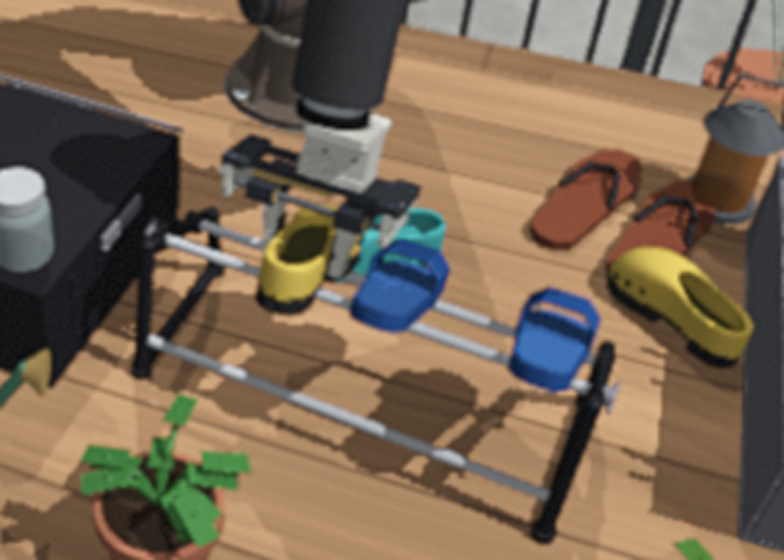

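The rack hasn't moved and the heel is behind the bar. I'll let go, opening only partly so the finger clears the sandal.

Call:
apply_moves(
  moves=[
    [0,0,0,0,0,0],
    [0,0,0,0,0,0],
    [0,0,0,0,0,0],
    [0,0,0,0,0,0],
  ],
  hand=-0.6,
)

```text
time_s: 14.58
tcp_pos: [0.5762, 0.1636, 0.1766]
eef_rot: [-179.9, -15.8, -6.0]
contact_force: [0.5, 0.2, -0.1]
gripper_width: 0.0702
```

Call:
apply_moves(
  moves=[
    [0,0,-0.03,0,0,0],
    [0,0,-0.1,0,0,0],
    [0,0,-0.2,0,0,0],
    [0,0,-0.35,0,0,0],
    [0,0,-0.55,0,0,0],
    [0,0,-0.75,0,0,0],
    [0,0,-0.9,0,0,0],
    [0,0,-0.9,0,0,0],
    [0,0,-0.9,0,0,0],
  ],
)

```text
time_s: 15.7
tcp_pos: [0.527, 0.1684, 0.35]
eef_rot: [-179.9, -15.8, -6.0]
contact_force: [0.1, 0.5, -1.2]
gripper_width: 0.07
```

```bash
python3 - <<'E'
from h import *
print(status.get_state()['contact_force'])
cap('scene','sc8');cap('top','tp8');cap('wrist','wr8')
c=load('sc8')[1][130:330,230:510]; cv2.imwrite('pics/sc8z.png',cv2.resize(c,None,fx=2.8,fy=2.8,interpolation=cv2.INTER_CUBIC))
E
```

```text
[ 0.09726552  0.45128851 -1.16422026]
```

View pics/sc8z.png

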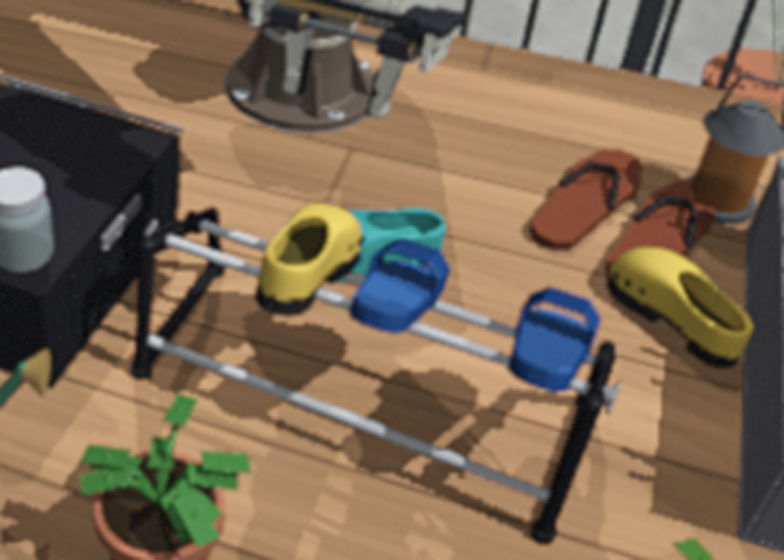

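View pics/wr8.png

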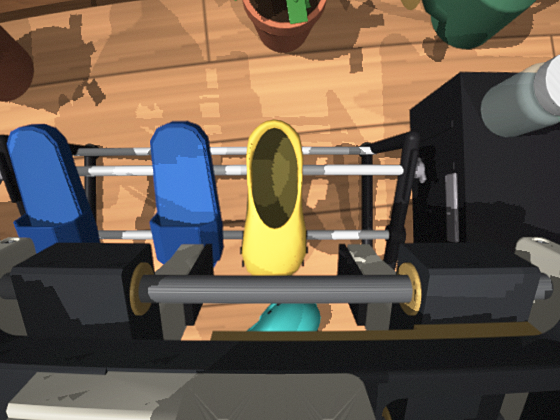

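The clog lies on the bars beside the near sandal: heel at (273,125), sandal to its left ending at column 220, clog starting at column 243. Last, I'll measure the gap, the yaw and the heel position.

```bash
python3 - <<'E'
from h import *
tgt=target(); cen=tgt[0]-RC.apply(TCPC)
for tag in ['wr8','tp8','sc8']:
    info,p,d=load(tag); W=cloud(info,d); hsv=cv2.cvtColor(p,cv2.COLOR_BGR2HSV)
    t=W@YR; s=W@XR
    y=(hsv[...,0]>18)&(hsv[...,0]<35)&(hsv[...,1]>110)&(W[...,2]>.11)&(t>.15)&(t<.27)&(W[...,2]<.27)&(s>.4)&(s<.67)
    b=(hsv[...,0]>95)&(hsv[...,0]<125)&(hsv[...,1]>100)&(W[...,2]>.1)&(W[...,2]<.24)&(t>.26)&(t<.38)&(s>.4)&(s<.7)
    Q=RC.inv().apply(W[y]-cen)
    print(tag,y.sum(),'clog-frame x',np.percentile(Q[:,0],[.3,99.7]).round(4),'z max',np.percentile(Q[:,2],99).round(4))
    for x0 in (-.09,-.06,-.04,.0,.03,.055):
        k=(Q[:,0]>x0)&(Q[:,0]<x0+.015)
        if k.sum()>8: a=np.percentile(Q[k,1],[1,99]); print(x0,a.round(4),a.mean().round(4),np.percentile(Q[k,2],98).round(4))
    print(' clog t max',np.percentile(t[y],99.7).round(4),'sandal t min',np.percentile(t[b],.5).round(4))
    for s0 in (.54,.56,.58,.6): 
        k=b&(s>s0)&(s<s0+.02); print('  sandal',s0,np.percentile(t[k],[3,97]).round(4))
for tag in ['top0','tp8','scene0','sc8']:
    info,p,d=load(tag); W=cloud(info,d)
    for nm,x0,z0 in [('front',.518,.134),('rear',.596,.170)]:
        lx=x0+(W[...,1]-.105)*.105
        m=(np.hypot(W[...,0]-lx,W[...,2]-z0)<.013)&(W[...,1]>.04)&(W[...,1]<.13); q=W[m]; A=np.c_[np.ones(len(q)),q[:,1]-.08]
        print(tag,nm,np.linalg.lstsq(A,q[:,0],rcond=None)[0].round(4),q[:,2].mean().round(4))
E
```

```text
wr8 8308 clog-frame x [-0.0891  0.0754] z max 0.0279
-0.09 [-0.0312  0.0366] 0.0027 0.0218
-0.06 [-0.0338  0.0357] 0.0009 0.0281
-0.04 [-0.0303  0.0321] 0.0009 0.0283
0.0 [-0.0266  0.0271] 0.0002 0.0186
0.03 [-0.0273  0.0278] 0.0002 0.0155
0.055 [-0.0235  0.0246] 0.0006 0.0157
 clog t max 0.2588 sandal t min 0.2852
  sandal 0.54 [0.2901 0.3546]
  sandal 0.56 [0.2917 0.3531]
  sandal 0.58 [0.2934 0.3518]
  sandal 0.6 [0.2954 0.3483]
tp8 670 clog-frame x [-0.1056  0.0776] z max 0.0289
-0.09 [-0.0304  0.0309] 0.0003 0.0226
-0.04 [0.003  0.0174] 0.0102 0.0293
0.03 [-0.028   0.0286] 0.0003 0.0156
0.055 [-0.0258  0.0248] -0.0005 0.0189
 clog t max 0.2529 sandal t min 0.2928Traceback (most recent call last):
  File "<stdin>", line 15, in <module>
    return _quantile_unchecked(
        a, q, axis, out, overwrite_input, method, keepdims, weights)
    return _ureduce(a,
                    func=_quantile_ureduce_func,
    ...<5 lines>...
                    overwrite_input=overwrite_input,
                    method=method)
    r = func(a, **kwargs)
    result = _quantile(arr,
                       quantiles=q,
    ...<2 lines>...
                       out=out,
                       weights=wgt)
    slices_having_nans = np.isnan(arr[-1, ...])
                                  ~~~^^^^^^^^^
IndexError: index -1 is out of bounds for axis 0 with size 0
```

The clog sits in the predicted hooked pose: heel end 75–78 mm (78 expected), heights within about 1 mm, under 1° off parallel, and a gap of about 25 mm. Handing in.

```bash
python3 -c "
from plant import r,status
print(status.get_state()['time_s']); print(r.close_job())"
```

```text
15.85
the job is handed in; nothing more can be done
None
```

The yellow clog from the box is on the rack, hooked behind the rear bar on the box side of the blue sandals. I handed the job in at 15.9 s of the 51 s allowed.

- **Placing:** I gripped the clog at the waist and tilted it 15.7° toe down. I set it on the bars with its heel about 20 mm behind the rear bar, pressing at about 7 N and then easing off. I drew it down the slope until the heel caught: the pull rose from about 1 to 7 N and the tool stalled within 0.5 mm of where I had worked out. I eased the pull, opened the fingers only to 70 mm to clear the sandal, and backed off.
- **Last checks after release:**
  - The wrist view puts the clog in the predicted hooked pose, with the heel end and the heights within about 1–3 mm.
  - It is parallel to the sandals within about 1°, and the gap is about 25 mm.
  - The near sandal's edge reads the same as before.
- **Rack:** Both bars read the same to about 0.2 mm, except the top view's front-bar height, which was 0.9 mm higher. I took these readings after the catch, just before letting go.
- **Checks that failed or disagreed:**
  - The bar check after release did not run: my script stopped on an empty slice in the top view. The last scene picture still shows the rack in place.
  - The top and wrist views lie too close together to triangulate the bar heights, which came out 10–25 mm too high. I used the scene and wrist views instead.
  - The scene camera reads the sandal's edge about 4 mm farther from the clog than the wrist camera does.

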